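Sort the mixed parts into their sample trays

TASK

Five small things lie mixed up on the white mat: two gears, a ring nut, a bottle and a jar. Put each into the grey tray whose fixed sample is of its kind (gear with gear, ring nut with ring nut, bottle and jar with the bottle), each resting upright and flat on the tray's own floor, not on or against another part so that it leans. Leave the motor and the roll of tape where they are.

Things in the scene. Friction and masses are not known exactly. Their poses are not given: they have to be found in the camera images.
- gear_tray: The tray for gears: grey tray fixed to the bench, outside 142 (its x) by 98 (its y) by 22 mm high, walls 3 mm, floor at z = +10 mm. Origin: centre of its underside; x runs along its length, away from the robot. A sample gear (flat steel, 30 mm across, 13 mm high) is fixed on its floor at x = +46 mm, y = 0. The trays differ only in the sample; their order varies.
- nut_tray: The tray for ring nuts: grey tray fixed to the bench, outside 142 (its x) by 98 (its y) by 22 mm high, walls 3 mm, floor at z = +10 mm. Origin: centre of its underside; x runs along its length, away from the robot. A sample ring nut (dark ring, 24 mm across, 16 mm high) is fixed on its floor at x = +46 mm, y = 0. The trays differ only in the sample; their order varies.
- bottle_tray: The tray for bottles and jars: grey tray fixed to the bench, outside 142 (its x) by 98 (its y) by 22 mm high, walls 3 mm, floor at z = +10 mm. Origin: centre of its underside; x runs along its length, away from the robot. A sample bottle (pink, tall frosted cap, 28 mm across, 53 mm high) is fixed on its floor at x = +46 mm, y = 0. The trays differ only in the sample; their order varies.
- spur_gear: Loose flat steel gear, 29 mm across; toothed rim 6 mm thick with a narrower hub on top, 13 mm high in all; lies hub up. Grip it low, across the rim. Origin: centre of its underside, z up. Starts on the 2 mm thick white mat.
- idler_gear: Loose flat steel gear, 30 mm across; toothed rim 6 mm thick with a small hub on top, 10 mm high in all; lies hub up. Grip it low, across the rim. Origin: centre of its underside, z up. Starts on the mat.
- ring_nut: Loose dark ring nut, a short open ring 21 mm across and 15 mm high, lying flat. Origin: centre of its underside, z up. Starts on the mat.
- pill_bottle: Loose white round bottle with a blue band and a white screw cap, 33 mm across, 50 mm high, upright. Origin: centre of its underside, z up. Starts on the mat.
- graphite_jar: Loose low round jar, dark blue with a white-edged screw lid, 33 mm across, 25 mm high, upright. Origin: centre of its underside, z up. Starts on the mat.
- motor: Black motor in its cage, 32 by 98 by 29 mm high, lying on the bench nearest the robot. Origin: centre of its underside. A bystander, loose.
- tape_roll: Roll of white tape in a green ring, 60 mm across, 17 mm high, lying behind the mat, right of a fixed drawer chest 172 mm tall that stands behind the left-hand trays (keep carried parts clear of it). Origin: centre of its underside. A bystander, loose.
Mind the look-alikes: they are no part of the job. Leave any pink look-alike of the idler_gear alone.

How it is judged:
At the end, for the whole second after the job is handed in: Every gear, nut, bottle and jar is in the tray with the sample of its kind: centre within 60 mm along and 40 mm across of the tray's middle, underside within 4 mm of its floor, upright within 0.15 rad, at rest and released (x of spur_gear in the frame of gear_tray between -0.06 and 0.06 m and y of spur_gear in the frame of gear_tray between -0.04 and 0.04 m and z of spur_gear in the frame of gear_tray between 0.007 and 0.014 m and angle between each of spur_gear, idler_gear, ring_nut, pill_bottle, graphite_jar's own z axis and vertical below 0.15 rad and linear speed of each of spur_gear, idler_gear, ring_nut, pill_bottle, graphite_jar below 0.02 m/s and contact force between the fingers and spur_gear below 0.05 N and x of idler_gear in the frame of gear_tray between -0.06 and 0.06 m and y of idler_gear in the frame of gear_tray between -0.04 and 0.04 m and z of idler_gear in the frame of gear_tray between 0.007 and 0.014 m and contact force between the fingers and idler_gear below 0.05 N and x of ring_nut in the frame of nut_tray between -0.06 and 0.06 m and y of ring_nut in the frame of nut_tray between -0.04 and 0.04 m and z of ring_nut in the frame of nut_tray between 0.007 and 0.014 m and contact force between the fingers and ring_nut below 0.05 N and x of pill_bottle in the frame of bottle_tray between -0.06 and 0.06 m and y of pill_bottle in the frame of bottle_tray between -0.04 and 0.04 m and z of pill_bottle in the frame of bottle_tray between 0.007 and 0.014 m and contact force between the fingers and pill_bottle below 0.05 N and x of graphite_jar in the frame of bottle_tray between -0.06 and 0.06 m and y of graphite_jar in the frame of bottle_tray between -0.04 and 0.04 m and z of graphite_jar in the frame of bottle_tray between 0.007 and 0.014 m and contact force between the fingers and graphite_jar below 0.05 N); the robot touches nothing.
It fails at once if the motor is pushed more than 20 mm from its place (distance of motor from where it was at the start of the episode above 0.02 m).
It fails at once if the roll of tape is pushed more than 20 mm from its place (distance of tape_roll from where it was at the start of the episode above 0.02 m).
It also fails if it takes over 136 s, if anything falls off the work surface, if the arm or the gripper's body presses on something with over 40 N, if the wrist force passes 120 N, or if a joint passes its speed limit or range.

ROBOT

A 6-joint arm with a two-finger parallel gripper is mounted at the origin on a cart in front of the work surface, level with it; the furniture and walls round the work are solid. World frame = base frame: x ahead of the robot, y to its left, z up, the work surface at z = 0. Lengths are in m, angles in rad, forces in N, time in s.
With the tool pointing down it reaches from about 0.3 to 0.875 m from the base axis. Payload 6.4 kg.
Tool frame: the origin (TCP) lies at the very end of the fingers, on their centre line; the grasp point (between the pads) lies 19 mm behind it; z points along the fingers, y is the line along which they close (so a half turn about z gives the same grasp; the last joint's range is limited). The gripper opens to 85 mm and grips with 20 to 120 N. Pads are 22 mm wide; open, the fingers measure 114 mm over their backs; the gripper's body (76 mm by 85 mm) begins 54 mm behind the grasp point. The pads swing forward as they close: fully open they stand 13 mm farther back than shut.
Start: joints at [0.994, 0.181, 1.607, -0, 1.354, -0.206], TCP at [0.208, 0.536, 0.231] pointing down, gripper open.
Joint ranges: [-2.99, 2.99], [-0.89, 2.07], [0.3, 2.58], [-1.14, 4.28], [0, 2.63], [-3.12, 3.12]. Speed limits (rad/s): [2.57, 2.57, 3.01, 3.14, 3.14, 3.14].

INTERFACE

Orientations are given as a unit quaternion [w, x, y, z].
In Python, from bench import ctrl gives the robot as it stands.
- The arm moves only by the tool jog_arm, never from a script. Its argument "series" is a list that holds one entry, the list of rows, each a list of 7 numbers: the shift along the tool's x, y, z in mm, then the turn, a rotation vector about the tool's x, y, z in rad, then the finger opening in mm, from 0 to 85.4. In form: [[[tx, ty, tz, rx, ry, rz, gripper], ...]]. A call has exactly 10 rows; each row shifts and turns the commanded pose from where the row before left it, along the tool's axes as they then stand; what a row does not reach is not made up. A row lasts 1/10 s, in which the tool goes at most 50 mm and 8.59 degrees, less where a joint would pass 70% of its speed; a pose out of reach is approached as far as the arm can. A call with a gripper value outside its range is refused whole. The fingers move at their own pace and stop on an object; the grip force is fixed at half the most. Time passes only in rows, so rows that do not move let the fingers close, or fill a call up. It gives the time, the measured TCP pose, the force, the opening and the grip force at its end, in the units of the state.
- ctrl.get_obs(): the state, without advancing time (a new reading comes with each control period).
- ctrl.camera(name): name is "side" or "top"; returns a dict with "frame" (384x512x3 uint8, blue, green, red), "z_map" (384x512 float32, m along the optical axis (not along the pixel's ray), 0 where there is no reading), "fx", "fy", "cx", "cy" (pixels), "k1" (the pictures are not rectified: a ray, as slopes to the right and down, at radius r is drawn at 1 + k1 r^2 times it, then the intrinsics apply), "xyz" and "rotation" of the camera in the world. Camera axes: x right, y down, z forward; pixel columns grow to the right and rows downward; lengths in m; the calibration is good to about 2 mm. A picture is of the moment at which its call begins.
- ctrl.hand_in(): hands the job in; it is judged then, once.
The state is a dict: "time_s": time; "q": joint angles; "dq": joint speeds; "joint_efforts": joint torques, N m; "eef_pos": TCP position; "eef_rot": TCP orientation; "wrist_force": force on the tool from outside, world axes, zero at the start; "torque": the same for the moment, N m; "opening": opening from 0.0 (shut) to 1.0 (fully open); "grasp_force": force on a finger pad.
Only numpy, scipy, OpenCV 4.12 (cv2) and the standard library are available. Lean on these libraries where they do the work, as an engineer would, in place of code of your own. Each camera call takes 0.05 s, during which the arm holds its last target. There are 200 camera calls.

## Working session

There is one attempt and no reset: what is moved stays moved. The work goes in short steps, Python scripts to look and compute and a tool call to move; the robot and the scene stay as the last step left them, time stands still between calls to the robot, and variables do not carry over. Pictures are saved under pics/ and viewed, at most 14 in all, crops included, and the job is handed in when it is done.

Besides the shell and the picture viewer there is one more tool, called after "Call:" by a JSON object that holds its "name" and its "arguments", one argument or row to a line. jog_arm: Moves the arm, as the interface text tells. Its arguments: {"type":"object","properties":{"series":{"type":"array"}},"required":["series"]}

```bash
mkdir -p pics; cat > h.py <<'E'
import numpy as np, cv2
from bench import ctrl
def snap(n):
    c=ctrl.camera(n); np.savez('%s.npz'%n,**c); return c
def load(n): return dict(np.load('%s.npz'%n))
def cloud(c):
    K=np.array([[c['fx'],0,c['cx']],[0,c['fy'],c['cy']],[0,0,1]],float)
    h,w=c['z_map'].shape
    u,v=np.meshgrid(np.arange(w),np.arange(h))
    xd=(u-c['cx'])/c['fx']; yd=(v-c['cy'])/c['fy']; x,y=xd.copy(),yd.copy()
    for _ in range(20):
        s=1+c['k1']*(x*x+y*y); x,y=xd/s,yd/s
    z=c['z_map']; P=np.stack([x*z,y*z,z],-1)
    R=np.array(c['rotation'])
    return P@R.T+np.array(c['xyz'])
E
python3 - <<'E'
from h import *
for n in('top','side'):
    c=snap(n); cv2.imwrite('pics/%s0.png'%n,cv2.resize(c['frame'],(800,600)))
    print(n,c['fx'],c['cx'],c['cy'],c['k1'],c['xyz'],c['rotation'])
print(ctrl.get_obs())
E
```

```text
top 464.02422207802476 256.1033476441077 192.5500399519656 -0.021313547803872613 [ 0.33545293 -0.09399554  1.05671717] [ 0.06986306 -0.69693794  0.71033677 -0.06941419]
side 463.00047861061006 259.03820191840214 192.1893376999143 0.05260806601712701 [ 0.11364713 -0.72779628  0.73396825] [-0.38200197  0.87737446 -0.26635513  0.11551405]
{'time_s': 0.1, 'q': array([ 9.93684218e-01,  1.81484560e-01,  1.60794341e+00, -4.12257334e-05,
        1.35380874e+00, -2.06279815e-01]), 'dq': array([ 2.63637006e-04, -2.54213513e-03, -1.61819066e-03, -1.58677175e-03,
        1.50778056e-05, -9.95108443e-04]), 'joint_efforts': array([ 5.61821480e-05, -4.45880985e+01, -3.52238166e+01, -2.34260415e-04,
        4.08624241e-03,  3.20646711e-05]), 'eef_pos': array([0.20806973, 0.53547481, 0.23044713]), 'eef_rot': array([-2.95212587e-04,  1.84351124e-01,  9.82860106e-01, -7.67452343e-04]), 'wrist_force': array([ 0.06999971, -0.4636008 , -0.80816838]), 'torque': array([-0.01004155, -0.01226081, -0.01924415]), 'grasp_force': 0.0, 'opening': 1.002740275524605}
```

View pics/top0.png

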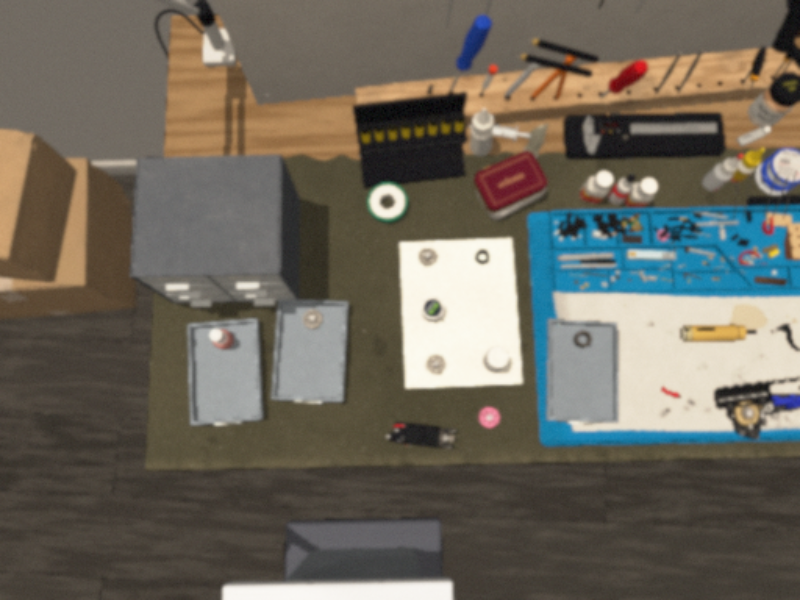

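View pics/side0.png

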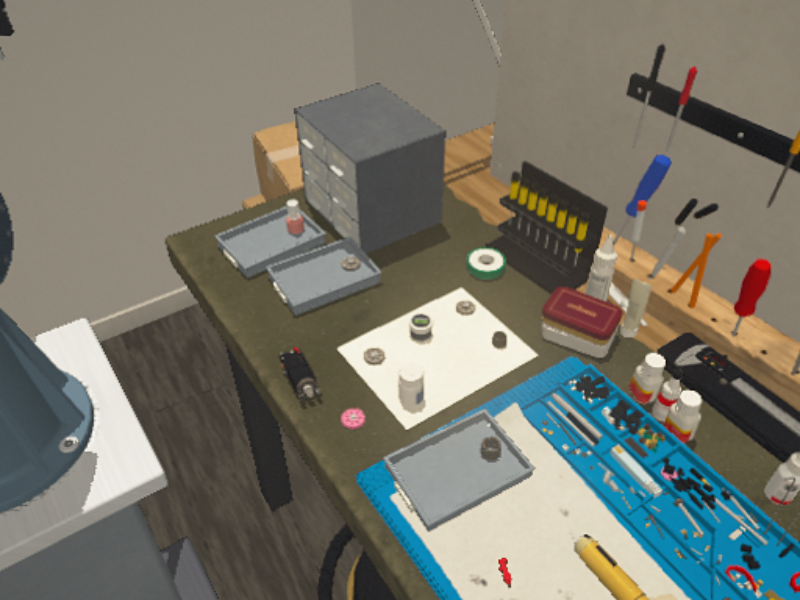

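The top picture (800x600 scale) shows gears at (428,256) and (436,364), ring nut (482,257), jar (433,309) and bottle (497,358). The trays are bottle (225,372), gear (311,352) and nut (582,371).

Look-alikes: the pink gear (489,417), the tray samples, the bottles on the right at (600-650,187), and the motor's gear (747,412). The wanted parts are the five on the white mat.

```bash
cat >> h.py <<'E'
from scipy.spatial.transform import Rotation as Ro
_c=cloud
def cloud(c):
    q=np.array(c['rotation'],float); d=dict(c); d['rotation']=Ro.from_quat(q[[1,2,3,0]]).as_matrix(); return _c(d)
E
python3 - <<'E'
from h import *
for n in('top','side'):
    c=load(n);P=cloud(c)
    def at(x,y): return P[int(y*.64),int(x*.64)]
    if n=='top':
        T=P
        for nm,x,y in [('mat',460,300),('bench',370,330),('bot tray',225,385),('gear tray',311,362),('nut tray',582,385),('motor',420,435),('tape',375,202),('chest',215,215)]: print(nm,at(x,y).round(4))
        pts={k:at(*v) for k,v in dict(gearA=(428,256),gearB=(436,364),nut=(482,257),jar=(433,309),bottle=(497,358),sbot=(222,338),sgear=(314,318),snut=(583,339)).items()}
    print(n)
    for k,p in pts.items():
        d=np.hypot(P[...,0]-p[0],P[...,1]-p[1]); m=(d<.028)&(c['z_map']>0)
        z=P[...,2][m]; zb=np.percentile(z,8); Q=P[m]; Q=Q[Q[:,2]>zb+.004]
        zt=np.percentile(Q[:,2],90); Q2=Q[Q[:,2]>zt-.004]
        ctr,r=cv2.minEnclosingCircle(Q[:,:2].astype(np.float32));ct2,r2=cv2.minEnclosingCircle(Q2[:,:2].astype(np.float32))
        print(k,'base %.4f top %.4f'%(zb,zt),len(Q),np.round(ctr,4),round(r,4),'topface',np.round(ct2,4),round(r2,4),Q2[:,:2].mean(0).round(4))
c=load('top'); P=cloud(c)
# trays: rim points
for k,p in dict(bt=(225,372),gt=(311,352),nt=(582,371)).items():
    p=P[int(p[1]*.64),int(p[0]*.64)]
    m=(abs(P[...,0]-p[0])<.1)&(abs(P[...,1]-p[1])<.058)&(P[...,2]>.015)&(P[...,2]<.027)
    print(k,cv2.minAreaRect(P[m][:,:2].astype(np.float32)),m.sum(),np.median(P[m][:,2]))
s=c['frame'][145:300,110:400]; cv2.imwrite('pics/crop0.png',cv2.resize(s,(800,428),interpolation=cv2.INTER_CUBIC))
E
```

```text
mat [ 0.5465 -0.1834 -0.001 ]
bench [ 5.043e-01 -4.820e-02 -3.000e-04]
bot tray [0.4266 0.1592 0.0116]
gear tray [0.4584 0.0357 0.0099]
nut tray [ 0.4168 -0.3532  0.0123]
motor [ 0.3505 -0.1177  0.0253]
tape [ 0.6961 -0.0603  0.0176]
chest [0.6303 0.1408 0.1711]
top
gearA base -0.0005 top 0.0101 169 [ 0.6128 -0.1355] 0.0279 topface [ 0.6127 -0.1349] 0.0253 [ 0.6132 -0.1375]
gearB base -0.0001 top 0.0097 176 [ 0.4529 -0.1456] 0.0277 topface [ 0.4518 -0.1485] 0.0249 [ 0.4526 -0.1453]
nut base -0.0004 top 0.0165 141 [ 0.6115 -0.2181] 0.0275 topface [ 0.6107 -0.2182] 0.0105 [ 0.6109 -0.2188]
jar base -0.0002 top 0.0289 228 [ 0.53   -0.1426] 0.0277 topface [ 0.5303 -0.142 ] 0.0163 [ 0.5303 -0.1419]
bottle base -0.0001 top 0.0530 253 [ 0.452  -0.2289] 0.0276 topface [ 0.4551 -0.2301] 0.0152 [ 0.4549 -0.2302]
sbot base 0.0076 top 0.0631 218 [0.4885 0.1546] 0.0277 topface [0.4915 0.1615] 0.0091 [0.4918 0.1613]
sgear base 0.0074 top 0.0209 191 [0.5206 0.0323] 0.028 topface [0.5281 0.0312] 0.0215 [0.535  0.0303]
snut base 0.0076 top 0.0257 206 [ 0.4851 -0.3605] 0.0279 topface [ 0.4923 -0.3607]
[... 588 characters left out ...]
op 0.0569 364 [0.4882 0.1548] 0.028 topface [0.491  0.1599] 0.0116 [0.4891 0.1591]
sgear base 0.0078 top 0.0210 118 [0.5208 0.032 ] 0.0276 topface [0.5314 0.0336] 0.018 [0.5344 0.0328]
snut base 0.0085 top 0.0260 228 [ 0.4928 -0.3648] 0.0265 topface [ 0.4929 -0.3608] 0.0231 [ 0.4866 -0.36  ]
bt ((0.4580838680267334, 0.15838909149169922), (0.17402338981628418, 0.11096426844596863), 0.03977864608168602) 608 0.02135101537770434
gt ((0.48516491055488586, 0.03830917924642563), (0.11061059683561325, 0.1711781620979309), 88.86219024658203) 584 0.021242639105074845
nt ((0.44411808252334595, -0.35493072867393494), (0.10251075774431229, 0.16376347839832306), 85.08977508544922) 598 0.021426386797511743
```

View pics/crop0.png

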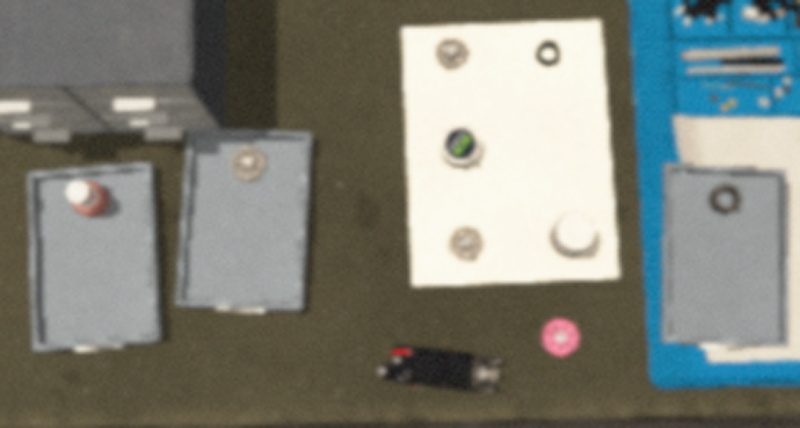

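The crop confirms the choice: five parts on the mat, with the pink gear off the mat at crop (560,337). Next I refine the tray frames and part centres.

```bash
python3 - <<'E'
from h import *
c=load('top');R=Ro.from_quat(np.array(c['rotation'])[[1,2,3,0]]).as_matrix()
def ray(u,v,z):
    x,y=xd,yd=(u-c['cx'])/c['fx'],(v-c['cy'])/c['fy']
    for _ in range(20): s=1+c['k1']*(x*x+y*y); x,y=xd/s,yd/s
    d=R@[x,y,1]; o=c['xyz']; return (o+d*(z-o[2])/d[2])[:2]
for k,C in dict(bt=[(27,172),(155,163),(161,342),(33,350)],gt=[(185,133),(312,132),(305,310),(178,306)],nt=[(665,165),(790,168),(785,347),(663,343)]).items():
    W=np.array([ray(u/2.7586+110,v/2.7586+145,.022) for u,v in C]); ax=(W[0]+W[1]-W[2]-W[3])/2
    print(k,W.mean(0).round(4),'len',np.linalg.norm(ax).round(4),np.linalg.norm(W[0]-W[1]).round(4),'yaw',np.arctan2(ax[1],ax[0]).round(3))
for k,(u,v,z) in dict(gearA=(452,53,.01),gearB=(466,243,.01),nut=(548,53,.017),sgear=(247,163,.022),snut=(725,199,.026)).items(): print(k,ray(u/2.7586+110,v/2.7586+145,z).round(4))
E
```

```text
bt [0.4443 0.1571] len 0.1452 0.1054 yaw 0.061
gt [0.4718 0.0347] len 0.1437 0.1048 yaw -0.035
nt [ 0.4354 -0.3546] len 0.1449 0.1027 yaw -0.087
gearA [ 0.6112 -0.1379]
gearB [ 0.4502 -0.1452]
nut [ 0.6078 -0.2181]
sgear [0.5181 0.0333]
snut [ 0.4802 -0.356 ]
```

Call:
{"name": "jog_arm", "arguments": {
  "series": [
    [[0,0,0,0,0,-0.12,60],[0,0,0,0,0,-0.12,60],[0,0,0,0,0,-0.13,60],[-15,-40,0,0,0,0,60],[-20,-40,0,0,0,0,60],[-20,-40,0,0,0,0,60],[-20,-40,0,0,0,0,60],[-20,-40,0,0,0,0,60],[0,0,0,0,0,0,60],[0,0,0,0,0,0,60]]
  ]
}}

```text
time_s: 1.1
eef_pos: [0.3036, 0.3351, 0.2312]
eef_rot: [-0.0, 0.002, 1.0, 0.0]
wrist_force: [-0.7, 0.0, -1.0]
opening: 0.702
grasp_force: 0.0
```

Call:
{"name": "jog_arm", "arguments": {
  "series": [
    [[-24,-40,0,0,0,0,50],[-24,-40,0,0,0,0,50],[-24,-40,0,0,0,0,50],[-24,-40,0,0,0,0,50],[-24,-40,0,0,0,0,50],[-28,-40,0,0,0,0,50],[-40,-40,10,0,0,0,50],[-40,-40,20,0,0,0,50],[-40,-40,30,0,0,0,50],[-40,-40,30,0,0,0,50]]
  ]
}}

```text
time_s: 2.1
eef_pos: [0.5833, -0.0348, 0.158]
eef_rot: [0.0, -0.0, 1.0, 0.0]
wrist_force: [-0.1, 0.5, 0.7]
opening: 0.582
grasp_force: 0.0
```

Call:
{"name": "jog_arm", "arguments": {
  "series": [
    [[0,-40,0,0,0,0,50],[0,-33,0,0,0,0,50],[0,0,20,0,0,0,50],[0,0,30,0,0,0,50],[0,0,30,0,0,0,50],[0,0,20,0,0,0,50],[0,0,10,0,0,0,50],[0,0,0,0,0,0,50],[0,0,0,0,0,0,50],[0,0,0,0,0,0,50]]
  ]
}}

```text
time_s: 3.1
eef_pos: [0.5827, -0.108, 0.0506]
eef_rot: [0.001, 0.0, 1.0, -0.0]
wrist_force: [0.3, 0.0, 1.6]
opening: 0.59
grasp_force: 0.0
```

Call:
{"name": "jog_arm", "arguments": {
  "series": [
    [[-15,-15,0,0,0,0,50],[-14,-15,0,0,0,0,50],[0,0,0,0,0,0,50],[0,0,15,0,0,0,50],[0,0,15,0,0,0,50],[0,0,10,0,0,0,50],[0,0,4,0,0,0,50],[0,0,0,0,0,0,50],[0,0,0,0,0,0,50],[0,0,0,0,0,0,50]]
  ]
}}

```text
time_s: 4.1
eef_pos: [0.611, -0.1382, 0.0057]
eef_rot: [0.001, 0.0, 1.0, -0.0]
wrist_force: [0.0, 0.4, 0.5]
opening: 0.587
grasp_force: 0.0
```

```bash
python3 - <<'E'
from h import *
c=snap('side'); s=c['frame'][150:250,220:350]; cv2.imwrite('pics/a1.png',cv2.resize(s,(780,600),interpolation=cv2.INTER_CUBIC)); print(ctrl.get_obs()['eef_pos'])
E
```

```text
[ 0.61097209 -0.13816992  0.00574793]
```

View pics/a1.png

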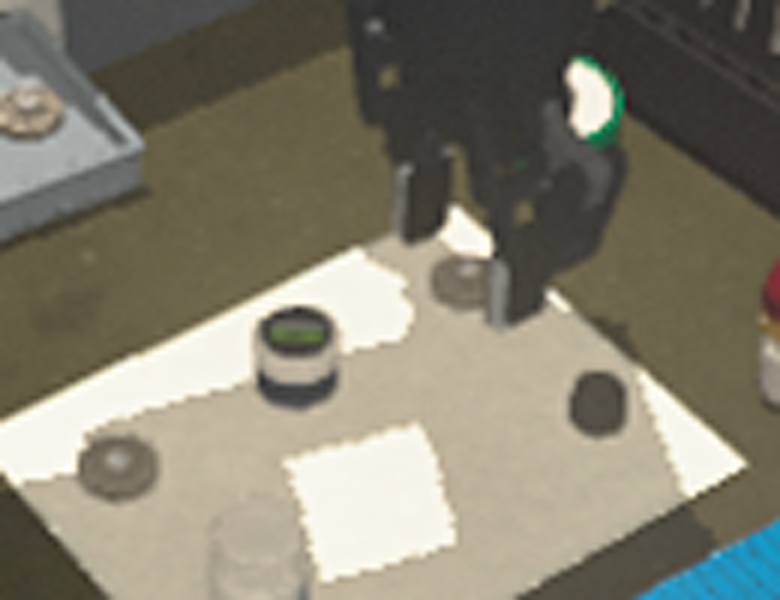

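The fingers straddle the far gear (crop (462,280)), with the nut clear at (598,400). I'll lower, close and lift.

Call:
{"name": "jog_arm", "arguments": {
  "series": [
    [[0,0,2,0,0,0,50],[0,0,0,0,0,0,35],[0,0,0,0,0,0,20],[0,0,0,0,0,0,20],[0,0,0,0,0,0,20],[0,0,0,0,0,0,20],[0,0,0,0,0,0,20],[0,0,-10,0,0,0,20],[0,0,-20,0,0,0,20],[0,0,-20,0,0,0,20]]
  ]
}}

```text
time_s: 5.15
eef_pos: [0.6099, -0.1377, 0.0532]
eef_rot: [-0.001, 0.0, 1.0, 0.0]
wrist_force: [0.6, 0.0, -0.2]
opening: 0.289
grasp_force: 58.9
```

```bash
python3 - <<'E'
from h import *
c=snap('side'); s=c['frame'][140:220,260:364]; cv2.imwrite('pics/a2.png',cv2.resize(s,(780,600),interpolation=cv2.INTER_CUBIC))
P=cloud(c); p=[.61,-.138]; m=(abs(P[...,0]-p[0])<.03)&(abs(P[...,1]-p[1])<.03)&(P[...,2]<.075)&(P[...,2]>.02)
print(ctrl.get_obs()['eef_pos'],P[m].min(0))
E
```

```text
[ 0.61241772 -0.13868514  0.05738085] [ 0.59828287 -0.1655053   0.05210291]
```

View pics/a2.png

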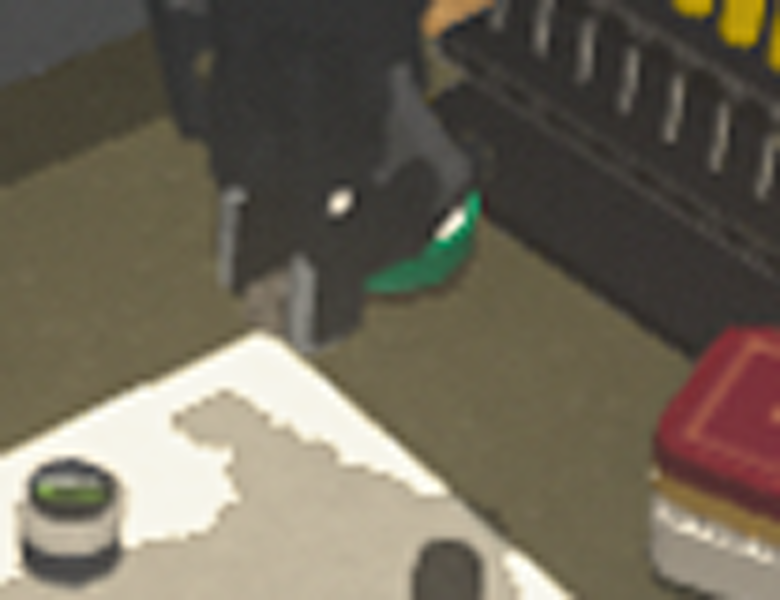

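The gear is held between the fingertips at (265,295), low and level. Carrying it to the gear tray.

Call:
{"name": "jog_arm", "arguments": {
  "series": [
    [[0,0,-20,0,0,0,20],[10,0,-20,0,0,0,20],[25,20,0,0,0,0,20],[27,28,0,0,0,0,20],[25,30,0,0,0,0,20],[25,30,0,0,0,0,20],[20,30,0,0,0,0,20],[10,25,0,0,0,0,20],[0,10,0,0,0,0,20],[0,0,0,0,0,0,20]]
  ]
}}

```text
time_s: 6.2
eef_pos: [0.4688, 0.036, 0.0932]
eef_rot: [0.0, -0.001, 1.0, -0.0]
wrist_force: [0.3, -0.4, 0.4]
opening: 0.284
grasp_force: 59.0
```

Call:
{"name": "jog_arm", "arguments": {
  "series": [
    [[0,0,10,0,0,0,20],[0,0,20,0,0,0,20],[0,0,20,0,0,0,20],[0,0,10,0,0,0,20],[0,0,0,0,0,0,20],[0,0,0,0,0,0,20],[0,0,0,0,0,0,20],[0,0,0,0,0,0,20],[0,0,0,0,0,0,20],[0,0,0,0,0,0,20]]
  ]
}}

```text
time_s: 7.2
eef_pos: [0.4689, 0.0351, 0.0335]
eef_rot: [0.0, 0.0, 1.0, -0.0]
wrist_force: [-0.4, -1.2, -0.4]
opening: 0.286
grasp_force: 59.0
```

Position is good, so I'll lower slowly and watch the force.

Call:
{"name": "jog_arm", "arguments": {
  "series": [
    [[0,0,10,0,0,0,20],[0,0,6,0,0,0,20],[0,0,3,0,0,0,20],[0,0,1,0,0,0,20],[0,0,0,0,0,0,20],[0,0,0,0,0,0,20],[0,0,0,0,0,0,20],[0,0,0,0,0,0,20],[0,0,0,0,0,0,20],[0,0,0,0,0,0,20]]
  ]
}}

```text
time_s: 8.2
eef_pos: [0.4686, 0.0351, 0.0131]
eef_rot: [0.0, 0.0, 1.0, -0.0]
wrist_force: [-0.2, -0.1, -0.7]
opening: 0.286
grasp_force: 59.0
```

Call:
{"name": "jog_arm", "arguments": {
  "series": [
    [[0,0,1,0,0,0,20],[0,0,0,0,0,0,20],[0,0,0,0,0,0,32],[0,0,0,0,0,0,40],[0,0,0,0,0,0,46],[0,0,0,0,0,0,46],[0,0,-10,0,0,0,46],[0,0,-30,0,0,0,46],[0,0,-30,0,0,0,46],[0,0,-10,0,0,0,50]]
  ]
}}

```text
time_s: 9.2
eef_pos: [0.4707, 0.0348, 0.0956]
eef_rot: [0.003, 0.0, 1.0, -0.0]
wrist_force: [0.1, -0.7, 0.0]
opening: 0.583
grasp_force: 0.0
```

Call:
{"name": "jog_arm", "arguments": {
  "series": [
    [[0,-20,0,0,0,0,50],[0,-30,0,0,0,0,50],[5,-30,0,0,0,0,50],[5,-30,0,0,0,0,50],[5,-30,0,0,0,0,50],[3,-25,10,0,0,0,50],[0,-16,20,0,0,0,50],[0,0,20,0,0,0,50],[0,0,10,0,0,0,50],[0,0,0,0,0,0,50]]
  ]
}}

```text
time_s: 10.2
eef_pos: [0.449, -0.1449, 0.0307]
eef_rot: [-0.002, 0.0, 1.0, 0.001]
wrist_force: [0.1, 0.8, 0.4]
opening: 0.582
grasp_force: 0.0
```

```bash
python3 - <<'E'
from h import *
c=snap('side'); s=c['frame'][130:280,130:330]; cv2.imwrite('pics/a3.png',cv2.resize(s,(800,600),interpolation=cv2.INTER_CUBIC)); print(ctrl.get_obs()['eef_pos'])
E
```

```text
[ 0.4498711  -0.1452406   0.03166101]
```

View pics/a3.png

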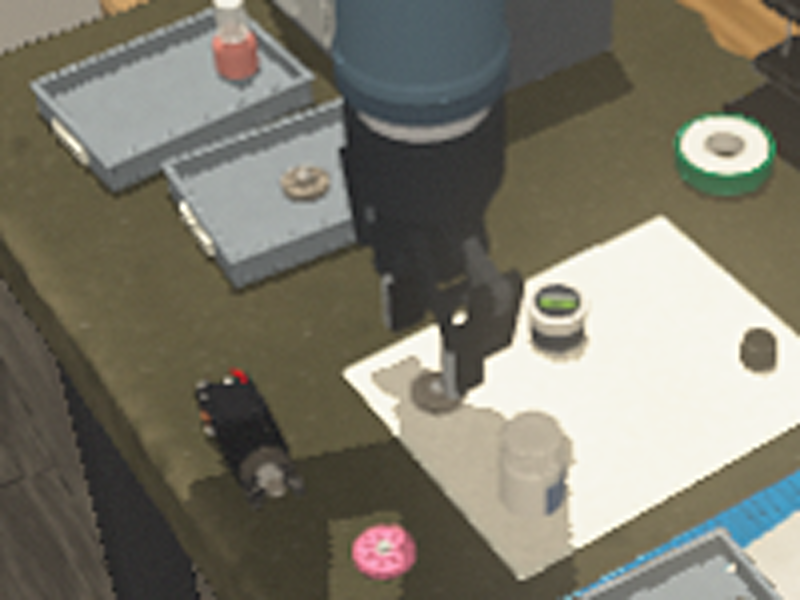

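The first gear lies flat in the gear tray (305,182), and the gripper is over the second gear (437,390). Descending.

Call:
{"name": "jog_arm", "arguments": {
  "series": [
    [[-1,0,10,0,0,0,50],[0,0,10,0,0,0,50],[0,0,6,0,0,0,50],[0,0,2,0,0,0,50],[0,0,0,0,0,0,50],[0,0,0,0,0,0,50],[0,0,0,0,0,0,35],[0,0,0,0,0,0,20],[0,0,0,0,0,0,20],[0,0,0,0,0,0,20]]
  ]
}}

```text
time_s: 11.25
eef_pos: [0.4517, -0.1461, 0.0048]
eef_rot: [0.0, 0.0, 1.0, -0.0]
wrist_force: [-1.4, 0.6, 5.2]
opening: 0.298
grasp_force: 58.7
```

Call:
{"name": "jog_arm", "arguments": {
  "series": [
    [[0,0,0,0,0,0,20],[0,0,-10,0,0,0,20],[0,0,-30,0,0,0,20],[0,10,-30,0,0,0,20],[4,30,-10,0,0,0,20],[4,30,0,0,0,0,20],[4,30,0,0,0,0,20],[4,30,0,0,0,0,20],[4,30,0,0,0,0,20],[2,20,0,0,0,0,20]]
  ]
}}

```text
time_s: 12.25
eef_pos: [0.4291, 0.0358, 0.0847]
eef_rot: [0.0, -0.0, 1.0, 0.0]
wrist_force: [-0.1, -1.0, 0.0]
opening: 0.294
grasp_force: 59.0
```

Call:
{"name": "jog_arm", "arguments": {
  "series": [
    [[0,0,15,0,0,0,20],[0,0,25,0,0,0,20],[0,0,15,0,0,0,20],[0,0,8,0,0,0,20],[0,0,5,0,0,0,20],[0,0,2,0,0,0,20],[0,0,1,0,0,0,20],[0,0,0,0,0,0,20],[0,0,0,0,0,0,20],[0,0,0,0,0,0,20]]
  ]
}}

```text
time_s: 13.25
eef_pos: [0.4299, 0.0341, 0.0134]
eef_rot: [0.0, 0.0, 1.0, -0.0]
wrist_force: [0.4, 0.0, -0.6]
opening: 0.294
grasp_force: 59.0
```

Call:
{"name": "jog_arm", "arguments": {
  "series": [
    [[0,0,0,0,0,0,20],[0,0,0,0,0,0,20],[0,0,0,0,0,0,32],[0,0,0,0,0,0,40],[0,0,0,0,0,0,46],[0,0,0,0,0,0,46],[0,0,-10,0,0,0,46],[0,0,-30,0,0,0,46],[0,0,-30,0,0,0,50],[0,0,-10,0,0,0,60]]
  ]
}}

```text
time_s: 14.25
eef_pos: [0.4316, 0.0338, 0.0964]
eef_rot: [0.003, 0.0, 1.0, -0.001]
wrist_force: [0.0, 0.5, 0.1]
opening: 0.7
grasp_force: 0.0
```

Call:
{"name": "jog_arm", "arguments": {
  "series": [
    [[0,-15,0,0,0,0,60],[-5,-30,0,0,0,0,60],[-15,-30,0,0,0,0,60],[-25,-30,0,0,0,0,60],[-25,-30,0,0,0,0,60],[-20,-26,0,0,0,0,60],[-10,-15,10,0,0,0,60],[0,0,20,0,0,0,60],[0,0,15,0,0,0,60],[0,0,0,0,0,0,60]]
  ]
}}

```text
time_s: 15.25
eef_pos: [0.527, -0.1406, 0.0454]
eef_rot: [-0.003, 0.0, 1.0, 0.001]
wrist_force: [-0.6, -0.1, -0.9]
opening: 0.702
grasp_force: 0.0
```

Call:
{"name": "jog_arm", "arguments": {
  "series": [
    [[0,0,0,0,0,0,60],[0,0,15,0,0,0,60],[0,0,15,0,0,0,60],[0,0,8,0,0,0,60],[0,0,4,0,0,0,60],[0,0,0,0,0,0,60],[0,0,0,0,0,0,60],[0,0,0,0,0,0,60],[0,0,0,0,0,0,60],[0,0,0,0,0,0,60]]
  ]
}}

```text
time_s: 16.25
eef_pos: [0.5297, -0.1421, 0.0065]
eef_rot: [0.0, 0.0, 1.0, -0.0]
wrist_force: [-0.2, 0.0, -0.5]
opening: 0.702
grasp_force: 0.0
```

Call:
{"name": "jog_arm", "arguments": {
  "series": [
    [[0,0,0,0,0,0,40],[0,0,0,0,0,0,25],[0,0,0,0,0,0,25],[0,0,0,0,0,0,25],[0,0,0,0,0,0,25],[0,0,0,0,0,0,25],[0,0,-10,0,0,0,25],[0,0,-30,0,0,0,25],[0,0,-40,0,0,0,25],[0,0,-20,0,0,0,25]]
  ]
}}

```text
time_s: 17.25
eef_pos: [0.5307, -0.1426, 0.1095]
eef_rot: [0.002, 0.0, 1.0, -0.001]
wrist_force: [0.5, -0.8, 0.3]
opening: 0.354
grasp_force: 59.5
```

Call:
{"name": "jog_arm", "arguments": {
  "series": [
    [[10,15,-5,0,0,0,25],[15,35,0,0,0,0,25],[15,40,0,0,0,0,25],[15,40,0,0,0,0,25],[10,40,0,0,0,0,25],[8,40,0,0,0,0,25],[5,40,0,0,0,0,25],[5,34,0,0,0,0,25],[0,15,0,0,0,0,25],[0,0,0,0,0,0,25]]
  ]
}}

```text
time_s: 18.25
eef_pos: [0.4462, 0.1589, 0.1114]
eef_rot: [0.0, -0.001, 1.0, 0.0]
wrist_force: [1.2, -0.8, -0.1]
opening: 0.353
grasp_force: 59.5
```

Call:
{"name": "jog_arm", "arguments": {
  "series": [
    [[0,0,15,0,0,0,25],[0,0,30,0,0,0,25],[0,0,25,0,0,0,25],[0,0,12,0,0,0,25],[0,0,7,0,0,0,25],[0,0,4,0,0,0,25],[0,0,2,0,0,0,25],[0,0,0,0,0,0,25],[0,0,0,0,0,0,25],[0,0,0,0,0,0,25]]
  ]
}}

```text
time_s: 19.25
eef_pos: [0.4472, 0.1572, 0.0166]
eef_rot: [0.001, 0.0, 1.0, 0.0]
wrist_force: [-0.0, 0.5, 0.2]
opening: 0.355
grasp_force: 59.5
```

Call:
{"name": "jog_arm", "arguments": {
  "series": [
    [[0,0,1.5,0,0,0,25],[0,0,0,0,0,0,25],[0,0,0,0,0,0,35],[0,0,0,0,0,0,42],[0,0,0,0,0,0,50],[0,0,0,0,0,0,50],[0,0,-10,0,0,0,50],[0,0,-30,0,0,0,50],[0,0,-40,0,0,0,55],[0,0,-20,0,0,0,60]]
  ]
}}

```text
time_s: 20.25
eef_pos: [0.4483, 0.1573, 0.1183]
eef_rot: [0.002, 0.0, 1.0, 0.0]
wrist_force: [1.3, 0.9, 0.0]
opening: 0.699
grasp_force: 0.0
```

Call:
{"name": "jog_arm", "arguments": {
  "series": [
    [[0,-15,-5,0,0,0,60],[0,-35,0,0,0,0,60],[0,-45,0,0,0,0,60],[0,-45,0,0,0,0,60],[0,-45,0,0,0,0,60],[0,-45,0,0,0,0,60],[0,-45,0,0,0,0,60],[-4,-45,0,0,0,0,60],[-4,-45,0,0,0,0,60],[0,-23,0,0,0,0,60]]
  ]
}}

```text
time_s: 21.25
eef_pos: [0.4548, -0.2348, 0.1208]
eef_rot: [0.001, 0.002, 1.0, -0.001]
wrist_force: [0.5, 0.2, -0.3]
opening: 0.702
grasp_force: 0.0
```

```bash
python3 - <<'E'
from h import *
c=snap('side'); s=c['frame'][120:300,130:370]; cv2.imwrite('pics/a4.png',cv2.resize(s,(800,600),interpolation=cv2.INTER_CUBIC)); print(ctrl.get_obs()['eef_pos'])
E
```

```text
[ 0.45477786 -0.23693177  0.1209527 ]
```

View pics/a4.png

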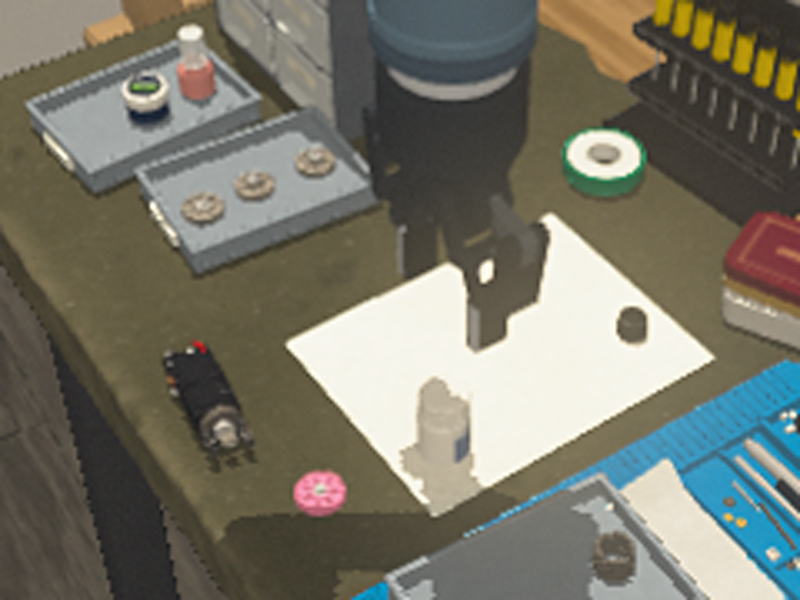

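Both gears at (203,208) and (255,184) and the jar at (145,95) sit flat. The bottle (443,430) is next.

Call:
{"name": "jog_arm", "arguments": {
  "series": [
    [[0,6,0,0,0,0,60],[0,0,15,0,0,0,60],[0,0,20,0,0,0,60],[0,0,20,0,0,0,60],[0,0,20,0,0,0,60],[0,0,20,0,0,0,60],[0,0,10,0,0,0,60],[0,0,4,0,0,0,60],[0,0,0,0,0,0,60],[0,0,0,0,0,0,60]]
  ]
}}

```text
time_s: 22.3
eef_pos: [0.455, -0.225, 0.0115]
eef_rot: [0.001, 0.0, 1.0, -0.0]
wrist_force: [-0.8, -0.3, 0.0]
opening: 0.706
grasp_force: 0.0
```

Call:
{"name": "jog_arm", "arguments": {
  "series": [
    [[0,0,0,0,0,0,50],[0,0,0,0,0,0,40],[0,0,0,0,0,0,27],[0,0,0,0,0,0,27],[0,0,0,0,0,0,27],[0,0,0,0,0,0,27],[0,0,0,0,0,0,27],[0,0,0,0,0,0,27],[0,0,0,0,0,0,27],[0,0,0,0,0,0,27]]
  ]
}}

```text
time_s: 23.3
eef_pos: [0.4548, -0.2252, 0.0115]
eef_rot: [0.0, 0.0, 1.0, -0.0]
wrist_force: [-1.7, 1.6, 6.0]
opening: 0.36
grasp_force: 59.2
```

Call:
{"name": "jog_arm", "arguments": {
  "series": [
    [[0,0,-10,0,0,0,27],[0,0,-25,0,0,0,27],[0,0,-30,0,0,0,27],[0,0,-25,0,0,0,27],[0,10,-10,0,0,0,27],[5,25,0,0,0,0,27],[8,35,0,0,0,0,27],[8,40,0,0,0,0,27],[8,40,0,0,0,0,27],[8,40,0,0,0,0,27]]
  ]
}}

```text
time_s: 24.3
eef_pos: [0.4162, -0.0328, 0.1101]
eef_rot: [-0.0, 0.001, 1.0, 0.0]
wrist_force: [0.1, 0.1, 0.4]
opening: 0.363
grasp_force: 59.5
```

Call:
{"name": "jog_arm", "arguments": {
  "series": [
    [[8,40,0,0,0,0,27],[8,40,0,0,0,0,27],[0,40,0,0,0,0,27],[0,40,0,0,0,0,27],[0,20,0,0,0,0,27],[0,10,0,0,0,0,27],[0,0,0,0,0,0,27],[0,0,15,0,0,0,27],[0,0,20,0,0,0,27],[0,0,0,0,0,0,27]]
  ]
}}

```text
time_s: 25.3
eef_pos: [0.3995, 0.1539, 0.0734]
eef_rot: [-0.003, 0.001, 1.0, -0.0]
wrist_force: [-0.6, -0.3, -0.4]
opening: 0.361
grasp_force: 59.5
```

Call:
{"name": "jog_arm", "arguments": {
  "series": [
    [[-2,0,10,0,0,0,27],[0,0,15,0,0,0,27],[0,0,12,0,0,0,27],[0,0,8,0,0,0,27],[0,0,4,0,0,0,27],[0,0,1,0,0,0,27],[0,0,0,0,0,0,27],[0,0,0,0,0,0,27],[0,0,0,0,0,0,27],[0,0,0,0,0,0,27]]
  ]
}}

```text
time_s: 26.3
eef_pos: [0.4039, 0.1552, 0.0259]
eef_rot: [0.0, 0.0, 1.0, 0.0]
wrist_force: [-0.1, -0.2, 0.2]
opening: 0.354
grasp_force: 59.5
```

Call:
{"name": "jog_arm", "arguments": {
  "series": [
    [[1,0,2,0,0,0,27],[0,0,2,0,0,0,27],[0,0,1,0,0,0,27],[0,0,0.5,0,0,0,27],[0,0,0,0,0,0,27],[0,0,0,0,0,0,27],[0,0,0,0,0,0,27],[0,0,0,0,0,0,27],[0,0,0,0,0,0,27],[0,0,0,0,0,0,27]]
  ]
}}

```text
time_s: 27.3
eef_pos: [0.4027, 0.1552, 0.0201]
eef_rot: [0.0, 0.0, 1.0, 0.0]
wrist_force: [0.6, -0.1, -0.2]
opening: 0.361
grasp_force: 59.5
```

Call:
{"name": "jog_arm", "arguments": {
  "series": [
    [[0,0,0.5,0,0,0,27],[0,0,0,0,0,0,27],[0,0,0,0,0,0,32],[0,0,0,0,0,0,36],[0,0,0,0,0,0,42],[0,0,0,0,0,0,50],[0,0,0,0,0,0,55],[0,0,0,0,0,0,55],[0,0,-10,0,0,0,55],[0,0,-20,0,0,0,55]]
  ]
}}

```text
time_s: 28.3
eef_pos: [0.4013, 0.155, 0.0492]
eef_rot: [-0.002, 0.0, 1.0, -0.0]
wrist_force: [0.0, -0.3, -0.4]
opening: 0.64
grasp_force: 0.0
```

Call:
{"name": "jog_arm", "arguments": {
  "series": [
    [[0,0,-30,0,0,0,50],[0,0,-30,0,0,0,50],[0,-20,-10,0,0,0,50],[-20,-40,0,0,0,0,50],[-25,-40,0,0,0,0,50],[-25,-45,0,0,0,0,50],[-25,-45,0,0,0,0,50],[-25,-45,0,0,0,0,50],[-25,-45,0,0,0,0,50],[-25,-40,0,0,0,0,50]]
  ]
}}

```text
time_s: 29.3
eef_pos: [0.5703, -0.1621, 0.1204]
eef_rot: [0.0, 0.001, 1.0, -0.0]
wrist_force: [-0.1, 0.5, -0.2]
opening: 0.581
grasp_force: 0.0
```

Call:
{"name": "jog_arm", "arguments": {
  "series": [
    [[-20,-25,0,0,0,0,45],[-15,-20,0,0,0,0,45],[-3,-8,0,0,0,0,45],[0,0,15,0,0,0,45],[0,0,25,0,0,0,45],[0,0,25,0,0,0,45],[0,0,15,0,0,0,45],[0,0,5,0,0,0,45],[0,0,0,0,0,0,45],[0,0,0,0,0,0,45]]
  ]
}}

```text
time_s: 30.3
eef_pos: [0.6082, -0.2129, 0.0357]
eef_rot: [0.001, 0.0, 1.0, -0.0]
wrist_force: [0.2, -1.1, -0.4]
opening: 0.523
grasp_force: 0.0
```

```bash
python3 - <<'E'
from h import *
c=snap('side'); s=c['frame'][120:270,130:330]; cv2.imwrite('pics/a5.png',cv2.resize(s,(800,600),interpolation=cv2.INTER_CUBIC)); print(ctrl.get_obs()['eef_pos'])
E
```

```text
[ 0.60840633 -0.21312763  0.03597659]
```

View pics/a5.png

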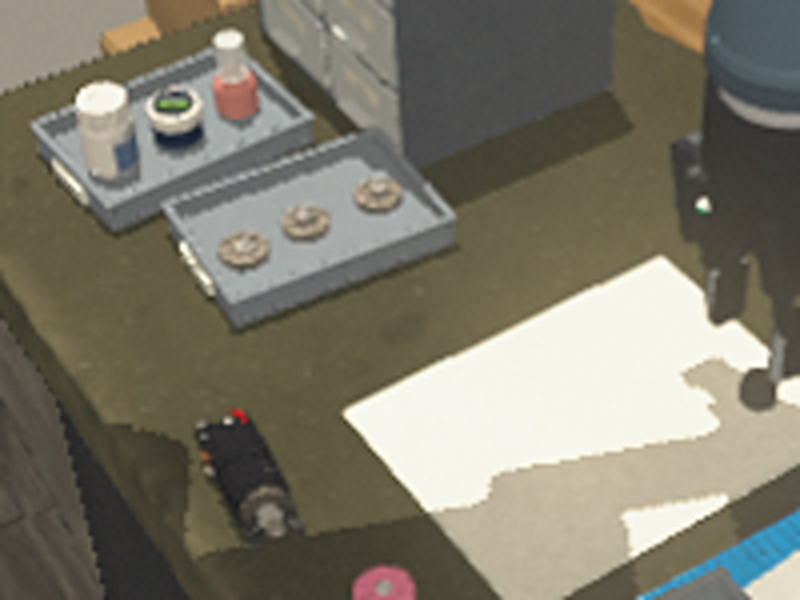

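The bottle stands upright (105,130), as do the jar and gears. The nut is at (758,388), so I'll shift 6 mm and grasp.

Call:
{"name": "jog_arm", "arguments": {
  "series": [
    [[-1,-6,0,0,0,0,45],[0,0,0,0,0,0,45],[0,0,10,0,0,0,45],[0,0,12,0,0,0,45],[0,0,6,0,0,0,45],[0,0,2,0,0,0,45],[0,0,0,0,0,0,45],[0,0,0,0,0,0,45],[0,0,0,0,0,0,35],[0,0,0,0,0,0,25]]
  ]
}}

```text
time_s: 31.35
eef_pos: [0.6088, -0.219, 0.005]
eef_rot: [0.0, 0.0, 1.0, -0.0]
wrist_force: [-0.3, 0.3, 0.5]
opening: 0.292
grasp_force: 0.0
```

Call:
{"name": "jog_arm", "arguments": {
  "series": [
    [[0,0,0,0,0,0,12],[0,0,0,0,0,0,12],[0,0,0,0,0,0,12],[0,0,0,0,0,0,12],[0,0,0,0,0,0,12],[0,0,0,0,0,0,12],[0,0,0,0,0,0,12],[0,0,0,0,0,0,12],[0,0,0,0,0,0,12],[0,0,0,0,0,0,12]]
  ]
}}

```text
time_s: 32.35
eef_pos: [0.6089, -0.2191, 0.0052]
eef_rot: [0.0, 0.0, 1.0, -0.0]
wrist_force: [-1.3, 0.4, 5.5]
opening: 0.198
grasp_force: 59.1
```

Call:
{"name": "jog_arm", "arguments": {
  "series": [
    [[0,0,-10,0,0,0,12],[0,0,-30,0,0,0,12],[0,0,-30,0,0,0,12],[15,-10,-10,0,0,0,12],[30,-20,0,0,0,0,12],[35,-30,0,0,0,0,12],[35,-30,0,0,0,0,12],[35,-25,0,0,0,0,12],[20,-15,0,0,0,0,12],[9,-5,0,0,0,0,12]]
  ]
}}

```text
time_s: 33.35
eef_pos: [0.4275, -0.3551, 0.0848]
eef_rot: [-0.0, 0.002, 1.0, -0.0]
wrist_force: [0.2, -0.2, 0.5]
opening: 0.198
grasp_force: 58.7
```

Call:
{"name": "jog_arm", "arguments": {
  "series": [
    [[0,0,0,0,0,0,12],[0,0,10,0,0,0,12],[0,0,20,0,0,0,12],[0,0,20,0,0,0,12],[0,0,10,0,0,0,12],[0,0,5,0,0,0,12],[0,0,0,0,0,0,12],[0,0,0,0,0,0,12],[0,0,0,0,0,0,12],[0,0,0,0,0,0,12]]
  ]
}}

```text
time_s: 34.35
eef_pos: [0.4298, -0.3542, 0.0204]
eef_rot: [0.0, 0.0, 1.0, -0.001]
wrist_force: [-1.0, 0.8, -0.4]
opening: 0.202
grasp_force: 58.7
```

Call:
{"name": "jog_arm", "arguments": {
  "series": [
    [[0,0,4,0,0,0,12],[0,0,2,0,0,0,12],[0,0,0.5,0,0,0,12],[0,0,0.5,0,0,0,12],[0,0,0,0,0,0,12],[0,0,0,0,0,0,12],[0,0,0,0,0,0,12],[0,0,0,0,0,0,12],[0,0,0,0,0,0,12],[0,0,0,0,0,0,12]]
  ]
}}

```text
time_s: 35.35
eef_pos: [0.4293, -0.3537, 0.0132]
eef_rot: [-0.0, 0.0, 1.0, 0.0]
wrist_force: [-2.7, 1.5, 7.5]
opening: 0.201
grasp_force: 59.6
```

Call:
{"name": "jog_arm", "arguments": {
  "series": [
    [[0,0,0,0,0,0,12],[0,0,0,0,0,0,22],[0,0,0,0,0,0,30],[0,0,0,0,0,0,38],[0,0,0,0,0,0,38],[0,0,0,0,0,0,38],[0,0,-10,0,0,0,38],[0,0,-30,0,0,0,38],[0,0,-30,0,0,0,38],[0,0,-30,0,0,0,38]]
  ]
}}

```text
time_s: 36.35
eef_pos: [0.4294, -0.3536, 0.1143]
eef_rot: [0.0, 0.0, 1.0, -0.0]
wrist_force: [0.1, -1.4, 0.7]
opening: 0.447
grasp_force: 0.0
```

Call:
{"name": "jog_arm", "arguments": {
  "series": [
    [[0,0,-30,0,0,0,38],[0,20,-20,0,0,0,38],[0,40,0,0,0,0,38],[0,40,0,0,0,0,38],[0,40,0,0,0,0,38],[0,40,0,0,0,0,38],[0,20,0,0,0,0,38],[0,0,0,0,0,0,38],[0,0,0,0,0,0,38],[0,0,0,0,0,0,38]]
  ]
}}

```text
time_s: 37.35
eef_pos: [0.4299, -0.1548, 0.1631]
eef_rot: [0.0, 0.001, 1.0, -0.0]
wrist_force: [-1.0, -0.2, 0.5]
opening: 0.446
grasp_force: 0.0
```

```bash
python3 - <<'E'
from h import *
c=snap('side'); cv2.imwrite('pics/a6.png',cv2.resize(c['frame'][110:350,100:420],(800,600),interpolation=cv2.INTER_CUBIC)); print(ctrl.get_obs()['eef_pos'])
E
```

```text
[ 0.42974131 -0.15485507  0.162883  ]
```

View pics/a6.png

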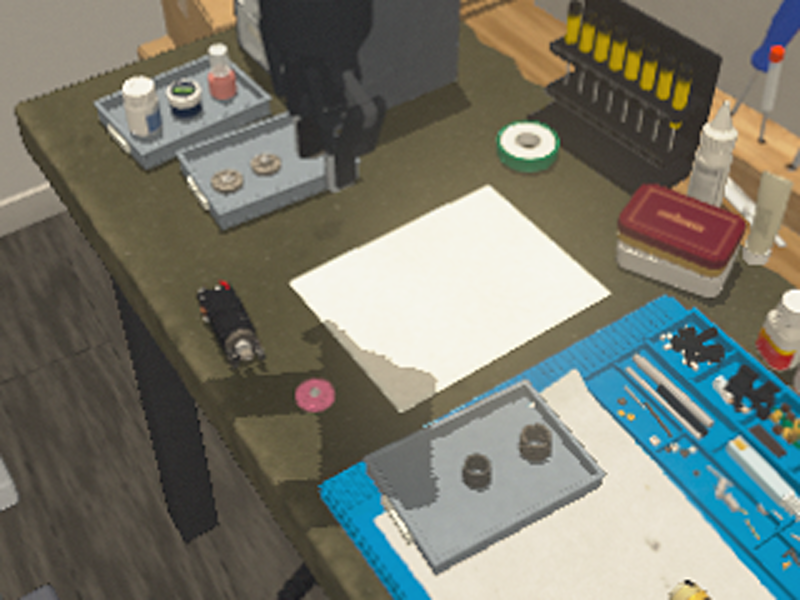

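All five parts are placed flat: the nut at (477,471), gears at (228,180) and (266,162), jar at (184,95) and bottle at (141,108). The motor and tape haven't moved.

```bash
python3 -c "
from bench import ctrl
print(ctrl.hand_in())"
```

```text
the job is handed in; nothing more can be done
None
```

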